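# Stack two flat bars and hold them against a sprung fence for tacking

## Robot

A 6-joint arm with a two-finger parallel gripper is mounted at the origin on a cart in front of the work surface, level with it; the furniture and walls round the work are solid. World frame = base frame: x ahead of the robot, y to its left, z up, the work surface at z = 0. Lengths are in m, angles in rad, forces in N, time in s.
With the tool pointing down it reaches from about 0.275 to 0.825 m from the base axis. Payload 4.9 kg.
Tool frame: the origin (TCP) lies midway between the tips of the shut fingers; the grasp point (between the pads) lies 19 mm behind it (bot.grip_depth is the distance from the TCP to the grasp point, in m); y points along the fingers, x is the direction in which the jaws open and shut, and the axes are right-handed (so a half turn about y gives the same grasp; the last joint's range is limited). The gripper opens to 85 mm and grips with 20 to 120 N. Pads are 22 mm wide; open, the fingers measure 114 mm over their backs; the gripper's body (76 mm by 85 mm) begins 54 mm behind the grasp point. The pads swing forward as they close: fully open they stand 13 mm farther back than shut.
Start: joints at [-1.386, 0.326, -0.193, 1.052, 0, 1.437], TCP at [0.172, -0.522, 0.204] pointing down, gripper open.
Joint ranges: [-2.65, 2.65], [-0.97, 1.79], [-1.3, 1.35], [-1.93, 2.1], [-1.47, 1.37], [-3.14, 3.14]. Speed limits (rad/s): [2.57, 2.57, 3.14, 3.14, 3.14, 3.14].

## Interface

Orientations are given as a unit quaternion [w, x, y, z].
In Python, from cell import bot gives the robot as it stands. Calls block until the motion is done:
- bot.move_pose(position, orientation): joint-space move of the TCP to a pose.
- bot.move_linear(position, speed=0.15, rotation=None, until_force=None): straight line of the TCP; rotation=None keeps the orientation; speed is the mean speed in m/s. With until_force (N) it stops when the force on the tool has changed by that much, and returns True; else False.
- bot.goto_joints(angles): joint-space move.
- bot.set_gripper(opening, grasp_force=None): opening from 0.0 (shut) to 1.0 (fully open); grasp_force is the grip in N (None keeps the last); returns when the fingers have stopped.
- bot.wait(seconds).
- bot.solve_ik(position, orientation): joint angles nearest the present ones, or None.
- bot.camera(name): name is "side" or "top"; returns the picture (480x640x3 uint8, red, green, blue); there is no depth.
- bot.calibration(name): a dict with "mtx" (3x3 intrinsics, pixels), "extrinsics" (4x4, takes a point from world to camera coordinates). Camera axes: x right, y down, z forward; pixel columns grow to the right and rows downward; lengths in m; the calibration is good to about 2 mm. A picture is of the moment at which its call begins. calibration takes no time and is no camera call.
A pose or a line that the arm cannot do raises bot.PlanningError and nothing moves.
- bot.close_job(): hands the job in, once; it reports no verdict.
Trained networks look in the newest picture that a camera, given by its name, has taken for a name from the list of things; names that differ only in an ending like _2 or _b are one class to them, and where a whole thing is asked for, a point or a joint stands for the part that bears it (a point fixed in the world has none). Each returns a list of dicts, best first, with "confidence" (0 to 1); they miss things now and then, are a little off and sometimes report something else, mostly with a low value. They report only what shows in the picture. A call takes as long as a camera call. They do not tell look-alikes from the thing itself.
- bot.search_frame(camera, thing): "bbox" ([left, top, width, height] in pixels, round what is visible of it).
Readings, each from a call of its own:
- bot.read_clock(): time.
- bot.read_joint_positions(): joint angles.
- bot.read_joint_vel(): joint speeds.
- bot.read_joint_efforts(): joint torques, N m.
- bot.read_position(): TCP position.
- bot.read_tool_rot(): TCP orientation.
- bot.read_ft_force(): force on the tool from outside, world axes, zero at the start.
- bot.read_moment(): the same for the moment, N m.
- bot.read_gripper_width(): opening from 0.0 (shut) to 1.0 (fully open).
Only numpy, scipy, OpenCV 4.12 (cv2) and the standard library are available. Lean on these libraries where they do the work, as an engineer would, in place of code of your own. Each camera call takes 0.05 s, during which the arm holds its last target.

## Task

Lay the two short steel flat bars that lie beside the jig one squarely on top of the other on the tacking jig's bed, long sides parallel to its sprung fence, and let go of them clear of the fence. Then push the pile, both bars together, with their long sides flat against the fence until the fence has gone back about half of its 25 mm travel (pointer on the scribed line, some 10 N), never forcing it right back to its stop, and finish while still holding the pile pressed there steadily so that the welder can tack it; leave the square tube offcut and the welding magnet alone.

Things in the scene. Friction and masses are not known exactly. Their poses are not given: they have to be found in the camera images.
- bar_a_center (a point): centre (half-way up) of one of two identical plain dark steel flat bars, 32 (x) x 110 (y) x 8 (z) mm, about 0.15 to 0.3 kg; y runs along its length, z up. It lies flat on the table, left or right of the jig within 0.4 m of it (the room has more scrap farther off). Either bar may be the lower one
- bar_b_center (a point): centre (half-way up) of the other flat bar, same size and axes
- jig: tacking jig fixed to the table; origin at the centre of its underside. Bright metal bed plate 200 (x) x 160 (y) mm, its top 10 mm above the table, flat and open toward -x. x points from the open side towards the fence, y along the fence. At rest the fence's front face is at x = +30 mm, so 130 mm of bed lie open in front of it. Behind it a grey spring housing, x = 70 to 96 mm, 130 mm wide, top 38 mm above the table, with a scribed line across its top
- fence_face (a point): centre of the front face (facing the jig's -x) of the sprung fence, a bright upright steel bar 134 mm long (y) and 8 mm thick, from 12 to 39 mm above the table; axes as the jig's. It moves with the fence. A pointer tongue on its top reaches over the housing; its end meets the scribed line when the fence is 12 mm back
- fence (a joint): travel of the fence along the jig's +x, m: 0 = out at rest, 0.025 = hard against its stop. A spring pushes it back with 0.8 N per mm (12 mm takes about 10 N)
- tube_offcut: bystander: brown square steel tube offcut, 40 x 120 (y) x 40 mm, origin at the centre of its underside; to be left alone
- magnet_square: bystander: red welding magnet with cut corners, 60 x 120 (y) x 18 mm, lying flat, origin at the centre of its underside; to be left alone
Not all that is in view belongs to the job. Leave any blue look-alike of the part that bears bar_a_center alone.

How it is judged:
On the way:
1. the two bars lie squarely one on the other on the jig's bed, released, the fence still out at rest (((z of bar_a_center in the frame of jig between 0.0115 and 0.0165 m and z of bar_b_center in the frame of jig between 0.0195 and 0.0245 m) or (z of bar_b_center in the frame of jig between 0.0115 and 0.0165 m and z of bar_a_center in the frame of jig between 0.0195 and 0.0245 m)) and horizontal distance between bar_a_center and bar_b_center below 0.007 m and angle between the y axis of bar_a_center and the y axis of bar_b_center, either way round below 0.09 rad and angle between each of bar_a_center, bar_b_center's own z axis and vertical below 0.06 rad and x of bar_a_center in the frame of jig between -0.1 and 0.06 m and y of bar_a_center in the frame of jig between -0.06 and 0.06 m and linear speed of each of bar_a, bar_b below 0.01 m/s and angle between the y axis of bar_a_center and the y axis of jig, either way round below 0.25 rad and value of joint fence below 0.003 m and contact force between the fingers and bar_a below 0.3 N and contact force between the fingers and bar_b below 0.3 N), for 0.2 s.
At the end, for the whole second after the job is handed in: At rest, robot still pushing: bars flat on the bed, one on the other, centres within 7 mm, square to each other and to the fence within 5 degrees, both edges against the fence within 3 mm; the fence held 7 to 18 mm back (6 to 14 N) by the bars, no finger on it (((z of bar_a_center in the frame of jig between 0.0115 and 0.0165 m and z of bar_b_center in the frame of jig between 0.0195 and 0.0245 m) or (z of bar_b_center in the frame of jig between 0.0115 and 0.0165 m and z of bar_a_center in the frame of jig between 0.0195 and 0.0245 m)) and horizontal distance between bar_a_center and bar_b_center below 0.007 m and angle between the y axis of bar_a_center and the y axis of bar_b_center, either way round below 0.09 rad and angle between each of bar_a_center, bar_b_center's own z axis and vertical below 0.06 rad and x of bar_a_center in the frame of jig between -0.1 and 0.06 m and y of bar_a_center in the frame of jig between -0.06 and 0.06 m and linear speed of each of bar_a, bar_b below 0.01 m/s and angle between the y axis of each of bar_a_center, bar_b_center and the y axis of jig, either way round below 0.09 rad and value of joint fence between 0.007 and 0.018 m and velocity of joint fence between -0.01 and 0.01 m/s and contact force between any of bar_a, bar_b and fence above 2 N and x of each of bar_a_center, bar_b_center in the frame of fence_face above -0.0195 m and contact force between the fingers and fence below 0.5 N and (contact force between the fingers and bar_a above 1 N or contact force between the fingers and bar_b above 1 N)); the arm keeps its last pose, push and grip.
It fails at once if the fence is forced right back to its stop (value of joint fence above 0.0235 m).
It fails at once if the tube offcut or the welding magnet is disturbed (moved more than 20 mm) (distance of any of tube_offcut, magnet_square from where it was at the start of the episode above 0.02 m).
It also fails if it takes over 67 s, if anything falls off the work surface, if the arm or the gripper's body presses on something with over 40 N, if the wrist force passes 120 N, or if a joint passes its speed limit or range.

## Working session

There is one attempt and no reset: what is moved stays moved. The work goes in short steps, each a Python script; the robot and the scene stay as the last script left them, time stands still between calls to the robot, and variables do not carry over. Pictures are saved under pics/ and viewed, and the job is handed in when it is done.

```bash
ls; mkdir -p pics; python3 - <<'E'
from cell import bot
import cv2, numpy as np
np.set_printoptions(precision=4,suppress=True)
for c in ["top","side"]:
    im=bot.camera(c); cv2.imwrite(f"pics/{c}0.png",im[:,:,::-1])
    cal=bot.calibration(c); print(c,cal["mtx"],cal["extrinsics"])
    for t in ["bar_a_center","jig","fence_face","tube_offcut","magnet_square"]:
        print(t,[(d["bbox"],round(d["confidence"],2)) for d in bot.search_frame(c,t)])
print(bot.read_clock(),bot.read_tool_rot(),bot.grip_depth)
E
```

```text
pics
top [[535.3689   0.     323.3977]
 [  0.     535.3689 245.8728]
 [  0.       0.       1.    ]] [[ 0.0119 -0.9999 -0.0121 -0.004 ]
 [-0.9982 -0.0112 -0.0592  0.4972]
 [ 0.0591  0.0127 -0.9982  1.3252]
 [ 0.      0.      0.      1.    ]]
bar_a_center [([243.7, 275.0, 45.0, 29.5], 0.92)]
jig [([299.1, 176.5, 84.8, 92.6], 0.63)]
fence_face [([321.3, 177.5, 51.3, 37.8], 0.79)]
tube_offcut [([411.1, 181.5, 49.6, 19.2], 0.56), ([191.6, 235.6, 42.0, 35.6], 0.42)]
magnet_square [([197.0, 175.0, 37.2, 48.7], 0.83)]
side [[505.2629   0.     322.9902]
 [  0.     505.2629 237.9634]
 [  0.       0.       1.    ]] [[ 0.9991  0.041   0.0089 -0.5084]
 [ 0.0334 -0.6477 -0.7612 -0.0003]
 [-0.0254  0.7608 -0.6485  1.2091]
 [ 0.      0.      0.      1.    ]]
bar_a_center [([301.0, 165.4, 33.7, 23.8], 0.83), ([267.1, 193.5, 23.3, 24.1], 0.64)]
jig [([291.9, 222.8, 102.2, 66.8], 0.96)]
fence_face [([348.2, 231.0, 45.9, 41.2], 0.55)]
tube_offcut [([374.5, 306.3, 23.1, 64.0], 0.77)]
magnet_square [([346.5, 169.5, 43.9, 19.8], 0.95)]
0.6 [ 0.573  -0.573   0.4143 -0.4143] 0.0187
```

View pics/top0.png

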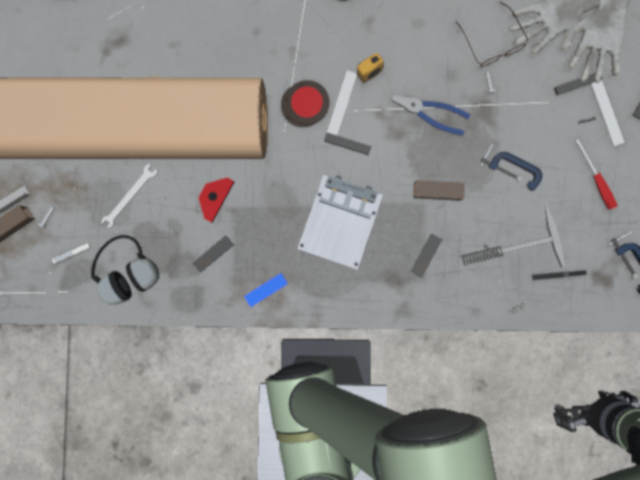

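View pics/side0.png

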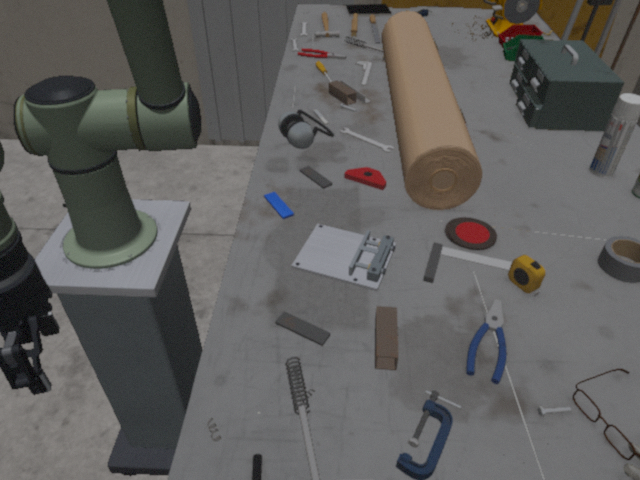

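```bash
python3 - <<'E'
import cv2
im=cv2.imread("pics/top0.png"); cv2.imwrite("pics/top0z.png",cv2.resize(im[150:330,180:420],(800,600),interpolation=cv2.INTER_CUBIC))
im=cv2.imread("pics/side0.png"); cv2.imwrite("pics/side0z.png",cv2.resize(im[150:330,240:480],(800,600),interpolation=cv2.INTER_CUBIC))
E
```

```text
(no output)
```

View pics/top0z.png

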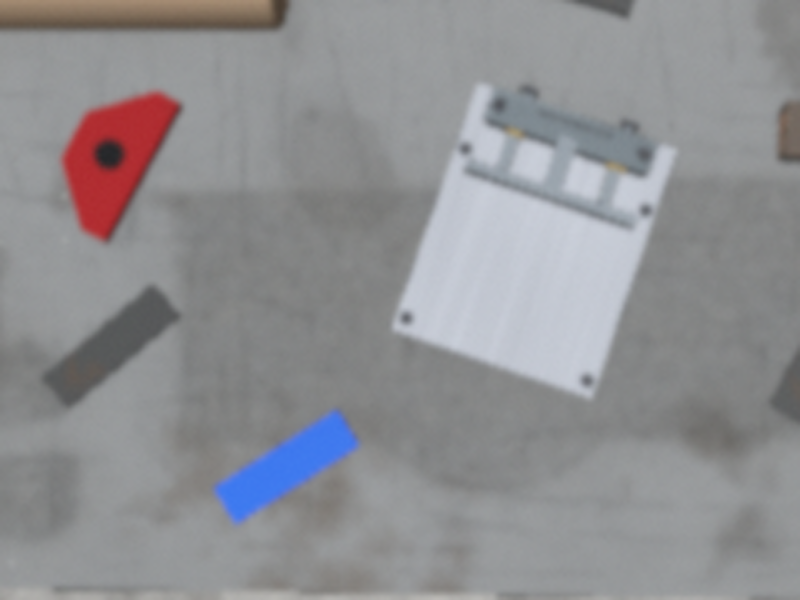

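View pics/side0z.png

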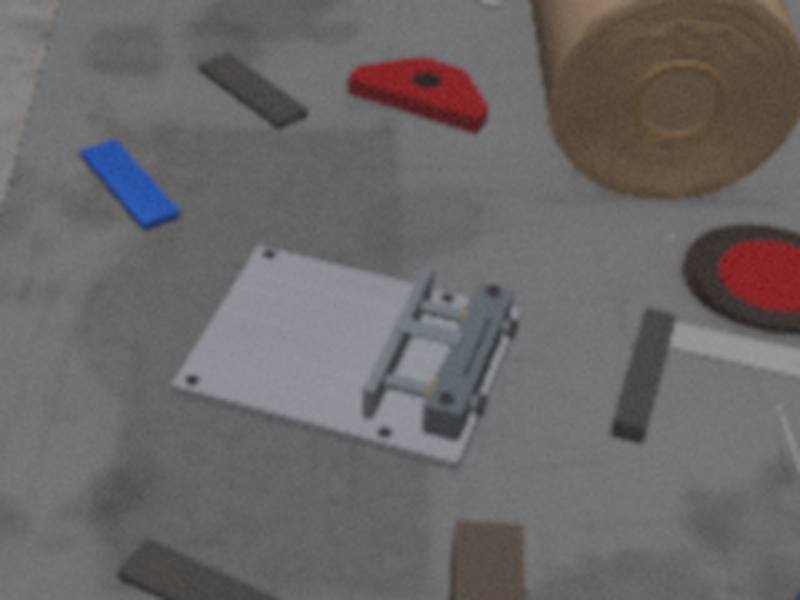

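```bash
cat > h.py <<'E'
from cell import bot
import cv2, numpy as np
np.set_printoptions(precision=4,suppress=True)
def H(cam,z):
    c=bot.calibration(cam);K=np.array(c["mtx"]);E=np.array(c["extrinsics"])
    return K@np.column_stack([E[:3,0],E[:3,1],E[:3,2]*z+E[:3,3]])   # plane xy -> pix
def px2w(cam,uv,z):
    p=np.linalg.inv(H(cam,z))@np.array([uv[0],uv[1],1.]);return p[:2]/p[2]
def w2px(cam,P):
    c=bot.calibration(cam);K=np.array(c["mtx"]);E=np.array(c["extrinsics"])
    q=K@(E[:3,:3]@np.array(P)+E[:3,3]);return q[:2]/q[2]
def rect_img(cam,im,z,cx,cy,half,s=0.0005):
    n=int(2*half/s)
    A=np.array([[s,0,cx-half],[0,s,cy-half],[0,0,1.]])  # col->x,row->y
    return cv2.warpPerspective(im,H(cam,z)@A,(n,n),flags=cv2.INTER_CUBIC|cv2.WARP_INVERSE_MAP),A
def fitbar(cam,im,z,cx,cy,half,mode,thr=None,tag=None):
    r,A=rect_img(cam,im,z,cx,cy,half)
    g=cv2.GaussianBlur(cv2.cvtColor(r,cv2.COLOR_RGB2GRAY),(5,5),0)
    if thr is None: thr,_=cv2.threshold(g,0,255,cv2.THRESH_OTSU)
    m=((g<thr) if mode=="dark" else (g>thr)).astype(np.uint8)
    m=cv2.morphologyEx(m,cv2.MORPH_OPEN,np.ones((11,11)))
    n,lab,st,ce=cv2.connectedComponentsWithStats(m)
    c=g.shape[0]/2
    k=1+np.argmax(st[1:,4])
    cs,_=cv2.findContours((lab==k).astype(np.uint8),cv2.RETR_EXTERNAL,cv2.CHAIN_APPROX_NONE)
    (x,y),(w,h),a=cv2.minAreaRect(max(cs,key=cv2.contourArea))
    if tag:
        o=r[:,:,::-1].copy();cv2.drawContours(o,[cv2.boxPoints(((x,y),(w,h),a)).astype(int)],0,(0,255,0),1);cv2.imwrite(f"pics/{tag}.png",o)
    if w<h: w,h,a=h,w,a+90   # a: long axis angle in (x col,y row)=world x,y
    a=(a+90)%180-90
    p=A@[x,y,1]
    return p[:2],np.radians(a),np.array([w,h])*.0005,thr
E
python3 - <<'E'
from h import *
im={c:cv2.imread(f"pics/{c}0.png")[:,:,::-1].copy() for c in("top","side")}
L=px2w("top",(213,253),.008);R=px2w("top",(426.5,255),.008);J=px2w("top",(340.5,222),.01)
print(L,R,J)
for c in im:
    print(c,"L",fitbar(c,im[c],.008,*L,.09,"dark",None,f"{c}L"))
    print(c,"R",fitbar(c,im[c],.008,*R,.09,"dark",None,f"{c}R"))
    print(c,"J",fitbar(c,im[c],.01,*J,.15,"light",None,f"{c}J"))
ims=[cv2.resize(cv2.imread(f"pics/{c}{k}.png"),(260,260)) for c in im for k in "LRJ"]
cv2.imwrite("pics/m1.png",np.vstack([np.hstack(ims[:3]),np.hstack(ims[3:])]))
# hand-picked jig corners
for p in [(393,330),(593,399),(677,150),(478,83)]: print(px2w("top",(180+p[0]*.3-.35,150+p[1]*.3-.35),.01))
E
```

```text
[0.4765 0.2798] [ 0.4776 -0.2569] [ 0.5582 -0.0405]
top L (array([0.4747, 0.2811]), np.float64(-0.8740540637168863), array([0.114 , 0.0346]), 117.0)
top R (array([ 0.4763, -0.2542]), np.float64(-0.4814630397793922), array([0.1143, 0.0362]), 120.0)
top J (array([ 0.5602, -0.0387]), np.float64(-0.32268777243384905), array([0.2004, 0.1608]), 168.0)
side L (array([0.4757, 0.2783]), np.float64(-0.876058092437171), array([0.1203, 0.0396]), 88.0)
side R (array([ 0.4776, -0.2576]), np.float64(-0.47052031059733834), array([0.1147, 0.0392]), 89.0)
side J (array([ 0.5602, -0.0377]), np.float64(-0.32175060604625016), array([0.1997, 0.1611]), 122.0)
[0.4898 0.0667]
[ 0.4396 -0.0843]
[ 0.6286 -0.1463]
[0.6784 0.0049]
```

View pics/m1.png

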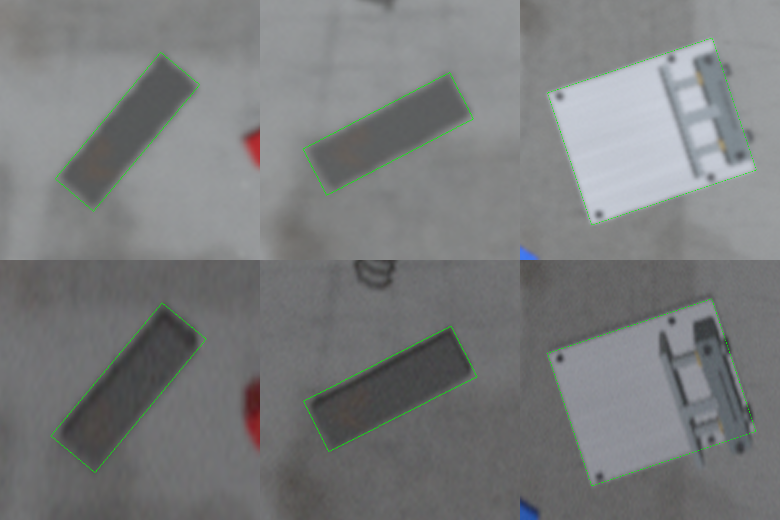

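```bash
cat >> h.py <<'E'
from scipy.spatial.transform import Rotation as Ro
def quat(psi):
    c,s=np.cos(psi),np.sin(psi)
    q=Ro.from_matrix(np.array([[c,0,-s],[s,0,c],[0,-1,0]])).as_quat()
    return [float(v) for v in (q[3],q[0],q[1],q[2])]
JC=np.array([0.5602,-0.0382]);JY=-0.322
def j2w(x,y,z):
    c,s=np.cos(JY),np.sin(JY)
    return [float(JC[0]+c*x-s*y),float(JC[1]+s*x+c*y),float(z)]
LB=(np.array([0.4752,0.2812]),-0.875+np.pi/2)
RB=(np.array([0.4767,-0.2553]),-0.478+np.pi/2)
E
python3 - <<'E'
from h import *
q=bot.read_tool_rot(); print(Ro.from_quat([q[1],q[2],q[3],q[0]]).as_matrix())
for n,p,ps in [("R",[*RB[0],.002],RB[1]),("L",[*LB[0],.002],LB[1]),("J",j2w(-.04,0,.012),JY),("P",j2w(0,0,.012),JY+np.pi/2)]:
    for k in (0,np.pi,-np.pi):
        s=bot.solve_ik([float(v) for v in p],quat(ps+k)); print(n,k,s)
print(bot.read_clock())
E
```

```text
[[ 0.3134 -0.      0.9496]
 [-0.9496  0.      0.3134]
 [-0.     -1.     -0.    ]]
R 0 [-0.6282  0.53   -0.463   0.5778  0.     -0.1502]
R 3.141592653589793 [-0.6282  0.53   -0.463   0.5778  0.      2.9914]
R -3.141592653589793 [-0.6282  0.53   -0.463   0.5778  0.      2.9914]
L 0 [ 0.4006  0.546  -0.4318  0.593   0.      1.2756]
L 3.141592653589793 [ 0.4006  0.546  -0.4318  0.593   0.     -1.866 ]
L -3.141592653589793 [ 0.4006  0.546  -0.4318  0.593   0.     -1.866 ]
J 0 [-0.1901  0.4899 -0.5033  0.5776  0.      1.7027]
J 3.141592653589793 [-0.1901  0.4899 -0.5033  0.5776  0.     -1.4389]
J -3.141592653589793 [-0.1901  0.4899 -0.5033  0.5776  0.     -1.4389]
P 0 [-0.1995  0.5451 -0.3985  0.6272  0.      0.1225]
P 3.141592653589793 [-0.1995  0.5451 -0.3985  0.6272  0.     -3.0191]
P -3.141592653589793 [-0.1995  0.5451 -0.3985  0.6272  0.     -3.0191]
0.6
```

```bash
python3 - <<'E'
from h import *
p=[float(v) for v in RB[0]];q=quat(RB[1])
bot.move_pose([*p,.10],q); print(bot.read_clock())
bot.set_gripper(0.5,40); print(bot.read_clock())
bot.move_linear([*p,.02],speed=.2)
hit=bot.move_linear([*p,.002],speed=.05,until_force=6)
print(hit,bot.read_position(),bot.read_ft_force(),bot.read_clock())
bot.set_gripper(0.0,40)
print(bot.read_gripper_width(),bot.read_position(),bot.read_ft_force(),bot.read_clock())
bot.move_linear([*p,.10],speed=.2)
print(bot.read_gripper_width(),bot.read_ft_force(),bot.read_clock())
im=bot.camera("side");cv2.imwrite("pics/g1.png",im[:,:,::-1])
E
```

```text
2.1417
2.6333
False [ 0.4765 -0.2552  0.0019] [-0.0134 -0.2766  0.4915] 3.6917
-0.0008999402125362495 [ 0.4767 -0.2553  0.0021] [-0.456  -0.5395  0.665 ] 4.175
0.0017878166438416747 [-0.1224  0.4008 -0.2815] 4.8167
```

View pics/g1.png

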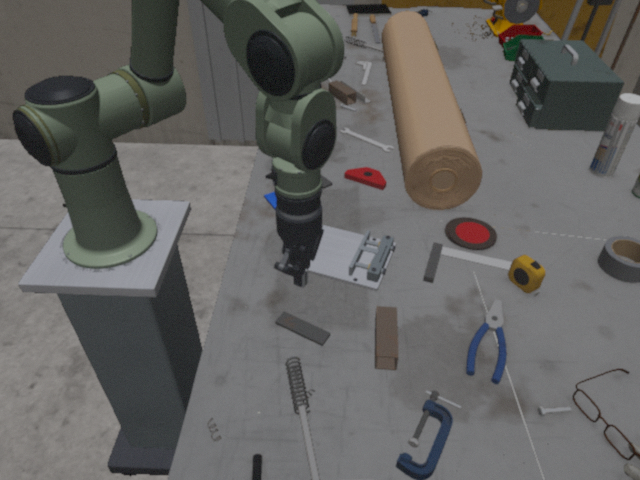

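```bash
python3 - <<'E'
from h import *
for z in (0,.1): print(w2px("side",[.4767,-.2553,z]),w2px("top",[.4767,-.2553,z]))
print(bot.read_position(),bot.read_joint_positions(),px2w("side",(302,328),.008),px2w("side",(300,283),.1))
im=bot.camera("top");cv2.imwrite("pics/g1t.png",im[:,:,::-1]);print(bot.read_clock())
E
```

```text
[301.5216 329.1576] [425.2983 255.4772]
[300.5195 294.4574] [432.9171 253.709 ]
[ 0.4758 -0.2547  0.0987] [-0.6283  0.4034 -0.3692  0.8003  0.     -0.1502] [ 0.4781 -0.2589] [ 0.4735 -0.2257]
4.9167
```

View pics/g1t.png

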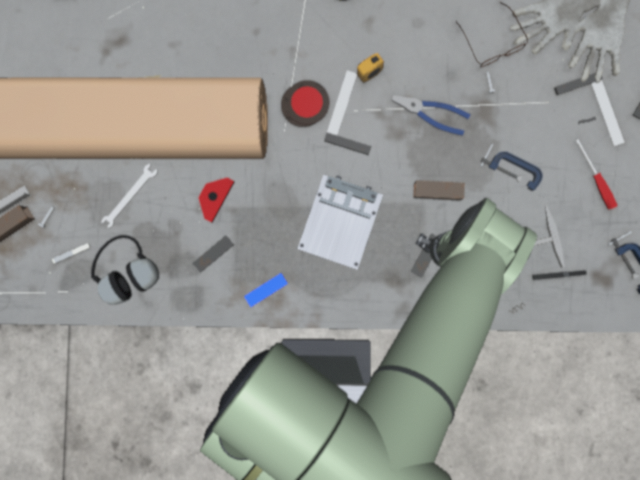

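```bash
python3 - <<'E'
import cv2
im=cv2.imread("pics/g1.png"); a=cv2.resize(im[190:370,240:380],(560,600)[::1],interpolation=cv2.INTER_CUBIC)
cv2.imwrite("pics/g1z.png",a)
E
```

```text
(no output)
```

View pics/g1z.png

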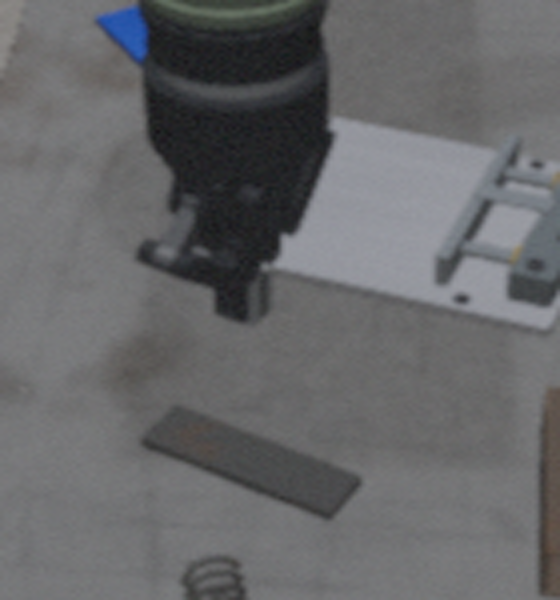

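```bash
python3 - <<'E'
import cv2
im=cv2.imread("pics/g1t.png"); a=cv2.resize(im[200:290,380:500],(800,600),interpolation=cv2.INTER_CUBIC)
cv2.imwrite("pics/g1tz.png",a)
E
```

```text
(no output)
```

View pics/g1tz.png

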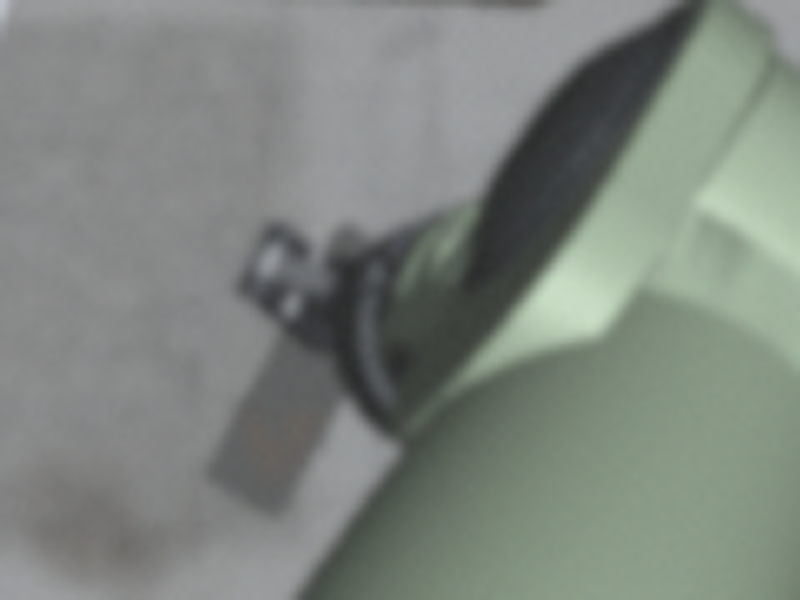

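```bash
python3 - <<'E'
from h import *
for z in (.15,.17,.19): print(w2px("top",[.4988,-.210,z]),w2px("side",[.4988,-.210,z]),w2px("side",[.4548,-.3,z]))
p=[float(v) for v in RB[0]]
bot.move_linear([*p,.03],speed=.2)
im=bot.camera("side");cv2.imwrite("pics/g2.png",cv2.resize(im[190:370,240:380,::-1],(560,600),interpolation=cv2.INTER_CUBIC))
hit=bot.move_linear([*p,.004],speed=.03,until_force=4)
print(hit,bot.read_position(),bot.read_ft_force(),bot.read_clock())
im=bot.camera("side");cv2.imwrite("pics/g3.png",cv2.resize(im[190:370,240:380,::-1],(560,600),interpolation=cv2.INTER_CUBIC))
E
```

```text
[416.9716 242.6554] [313.6703 258.5155] [285.3422 293.0232]
[418.4424 242.0649] [313.6375 250.5005] [284.8792 284.9007]
[419.9638 241.4541] [313.6037 242.258 ] [284.4019 276.5293]
False [ 0.4768 -0.2554  0.0041] [-0.4845 -0.1646 -0.0674] 6.4833
```

View pics/g3.png

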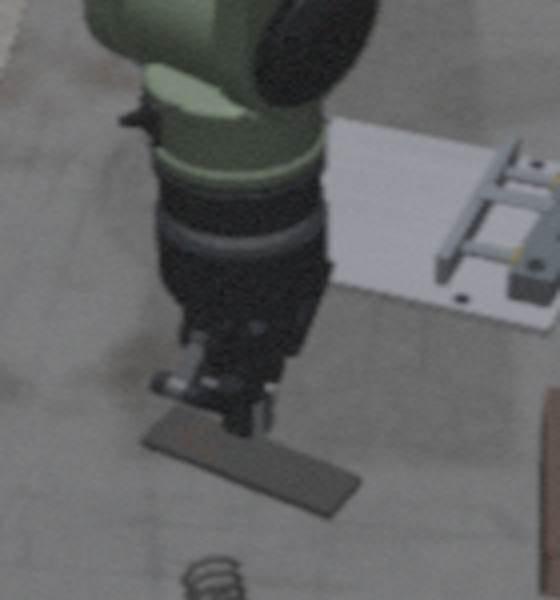

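```bash
python3 - <<'E'
from h import *
p=[float(v) for v in RB[0]]
try: hit=bot.move_linear([*p,-.03],speed=.03,until_force=3)
except Exception as e: print(e); hit=None
print(hit,bot.read_position(),bot.read_ft_force(),bot.read_clock())
im=bot.camera("side");cv2.imwrite("pics/g4.png",cv2.resize(im[190:370,240:380,::-1],(560,600),interpolation=cv2.INTER_CUBIC))
E
```

```text
True [ 0.4765 -0.2552 -0.0193] [-0.6123  0.4006  6.3822] 7.3083
```

View pics/g4.png

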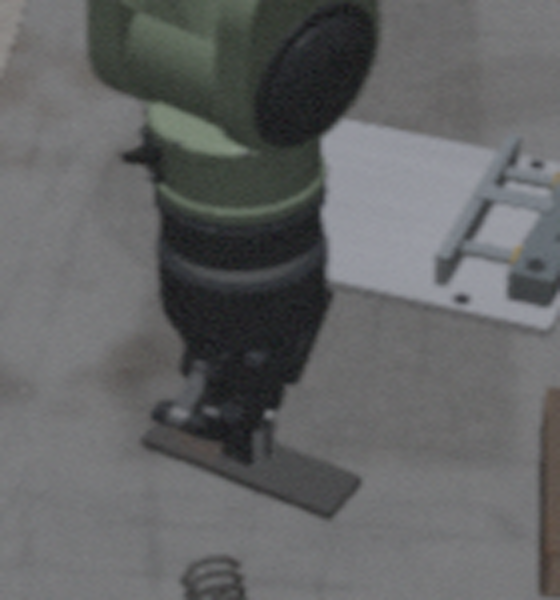

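```bash
cat >> h.py <<'E'
DZ=-0.027
def lin(p,z,speed=.2,**k): return bot.move_linear([float(p[0]),float(p[1]),float(z+DZ)],speed=speed,**k)
E
python3 - <<'E'
from h import *
p=RB[0]
lin(p,.025)
bot.set_gripper(0.5,40)
hit=lin(p,.002,.06,until_force=5)
print(hit,bot.read_position(),bot.read_ft_force(),bot.read_clock())
bot.set_gripper(0.0,40)
print(bot.read_gripper_width(),bot.read_position(),bot.read_ft_force(),bot.read_clock())
lin(p,.09)
print(bot.read_gripper_width(),bot.read_ft_force(),bot.read_clock())
im=bot.camera("side");cv2.imwrite("pics/g5.png",cv2.resize(im[190:370,240:380,::-1],(560,600),interpolation=cv2.INTER_CUBIC))
E
```

```text
False [ 0.4763 -0.255  -0.0255] [ 0.9804 -0.3724  0.0867] 8.625
0.3560400124339606 [ 0.4768 -0.2555 -0.0247] [-0.0259 -0.0265  1.2436] 8.8833
0.35369910982208663 [-0.2638  0.2691 -2.7938] 9.475
```

View pics/g5.png

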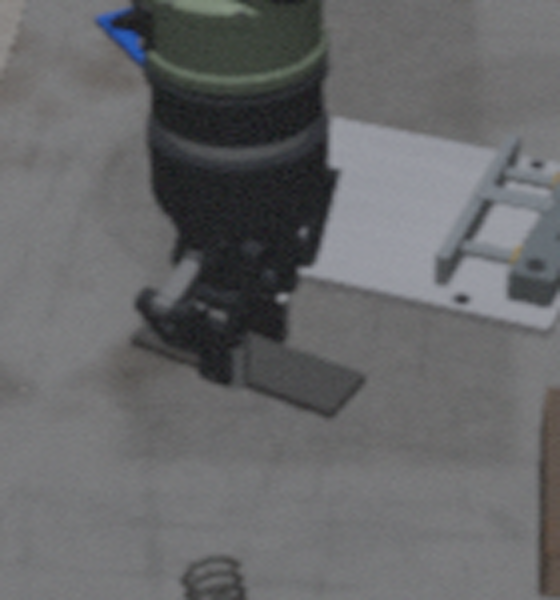

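```bash
python3 - <<'E'
from h import *
t=j2w(-.04,0,0);q=quat(JY+np.pi)
bot.move_pose([t[0],t[1],.09+DZ],q)
print(bot.read_gripper_width(),bot.read_clock())
lin(t,.025,.2)
hit=lin(t,.0118,.04,until_force=4)
print(hit,bot.read_position(),bot.read_ft_force(),bot.read_clock())
bot.set_gripper(0.5)
lin(t,.10)
print(bot.read_gripper_width(),bot.read_ft_force(),bot.read_clock())
# on to L
p=LB[0]
bot.move_pose([float(p[0]),float(p[1]),.09+DZ],quat(LB[1]))
for c in("top","side"):
    im=bot.camera(c);cv2.imwrite(f"pics/p1{c}.png",im[:,:,::-1])
    print(c,fitbar(c,im,.018,t[0],t[1],.07,"dark",None if c=="top" else None,f"p1{c}f"))
print(t,JY+np.pi/2,bot.read_clock())
E
```

```text
0.35723461991598043 10.7
True [ 0.5232 -0.0258 -0.0147] [-0.8818  0.3675  4.7756] 11.5667
0.4999648952531755 [-0.7091 -0.1582 -1.2595] 12.4333
top (array([ 0.5236, -0.0258]), np.float64(1.2383700400449003), array([0.1104, 0.0334]), 159.0)
side (array([ 0.5245, -0.0282]), np.float64(1.238176561391706), array([0.118 , 0.0348]), 113.0)
[0.522255824523583, -0.02554142395785103, 0.0] 1.2487963267948965 14.8417
```

```bash
python3 - <<'E'
import cv2,numpy as np
a=[cv2.imread(f"pics/p1{c}.png") for c in("top","side")]
z=[cv2.resize(a[0][150:330,180:420],(400,300)),cv2.resize(a[1][150:330,240:480],(400,300))]
f=[cv2.imread(f"pics/p1{c}f.png") for c in("top","side")]
cv2.imwrite("pics/m2.png",np.vstack([np.hstack(z),np.hstack([cv2.resize(x,(400,300)) for x in f])]))
E
```

```text
(no output)
```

View pics/m2.png

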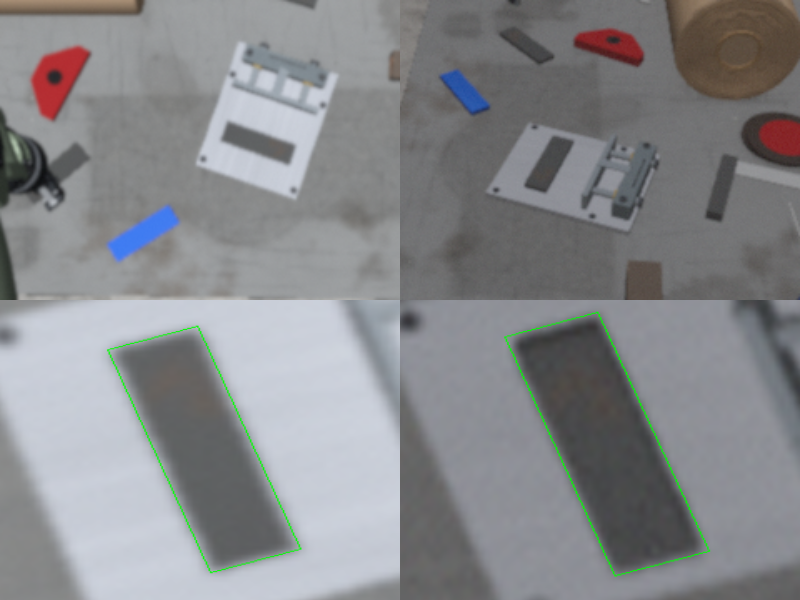

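```bash
python3 - <<'E'
from h import *
p=LB[0]
lin(p,.025)
hit=lin(p,.002,.06,until_force=5)
print(hit,bot.read_position(),bot.read_ft_force(),bot.read_clock())
bot.set_gripper(0.0,40)
print(bot.read_gripper_width(),bot.read_position(),bot.read_clock())
lin(p,.09)
w=bot.read_gripper_width();print(w,bot.read_ft_force(),bot.read_clock())
if w>.3:
    t=[.5232,-.0258]
    bot.move_pose([t[0],t[1],.10+DZ],quat(JY-.005))
    lin(t,.034,.2)
    im=bot.camera("side");cv2.imwrite("pics/p2.png",cv2.resize(im[190:310,260:420,::-1],(800,600),interpolation=cv2.INTER_CUBIC))
    print(bot.read_gripper_width(),bot.read_position(),bot.read_clock())
E
```

```text
False [ 0.4749  0.2811 -0.0253] [-0.2366 -0.9163  0.5351] 15.85
0.3543812730969886 [ 0.4755  0.2814 -0.0246] 16.1083
0.35362583413663784 [-0.4434  0.2101 -2.0311] 16.7
0.3551435231907456 [ 0.524  -0.0251  0.0078] 18.4167
```

View pics/p2.png

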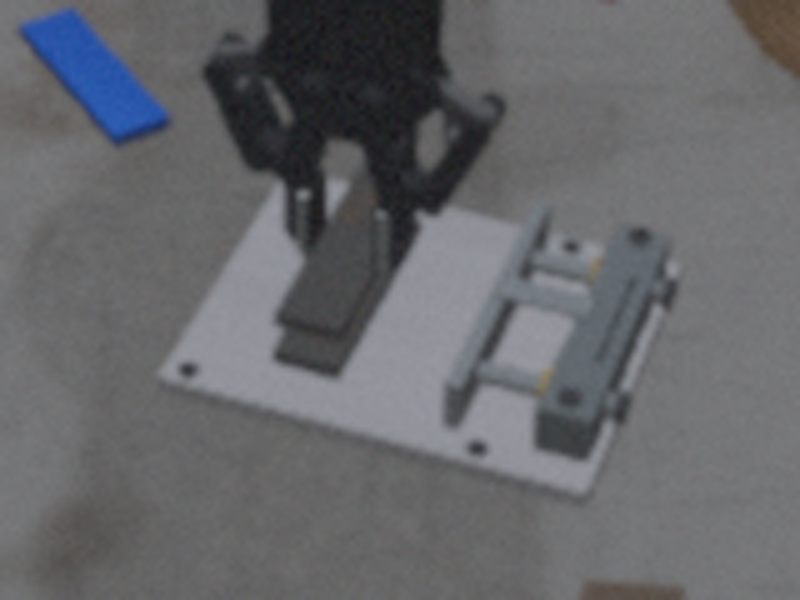

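```bash
python3 - <<'E'
from h import *
t=[.5232,-.0258]
hit=lin(t,.0195,.04,until_force=3)
print(hit,bot.read_position(),bot.read_ft_force(),bot.read_clock())
bot.set_gripper(0.5)
lin(t,.10)
b=j2w(-.13,0,0)
bot.move_pose([b[0],b[1],.10+DZ],quat(JY+np.pi/2))
print(bot.read_joint_positions(),bot.read_clock())
for c in("top","side"):
    im=bot.camera(c);cv2.imwrite(f"pics/p3{c}.png",im[:,:,::-1])
    print(c,fitbar(c,im,.026,t[0],t[1],.07,"dark",None,f"p3{c}f"))
print(bot.read_clock())
a=[cv2.imread(f"pics/p3{c}.png") for c in("top","side")]
z=[cv2.resize(a[0][150:330,230:470],(400,300)),cv2.resize(a[1][190:310,260:420],(400,300))]
f=[cv2.imread(f"pics/p3{c}f.png") for c in("top","side")]
cv2.imwrite("pics/m3.png",np.vstack([np.hstack(z),np.hstack([cv2.resize(x,(400,300)) for x in f])]))
E
```

```text
True [ 0.524  -0.0259 -0.0066] [-0.2134  0.2609  4.7387] 18.8083
[-0.1626  0.2687 -0.6597  0.6433 -0.      0.1601] 21.0167
top (array([ 0.4995, -0.0228]), np.float64(1.2414702258698616), array([0.1425, 0.0825]), 152.0)
side (array([ 0.5253, -0.032 ]), np.float64(1.2490457207486465), array([0.1274, 0.0373]), 114.0)
21.1167
```

View pics/m3.png

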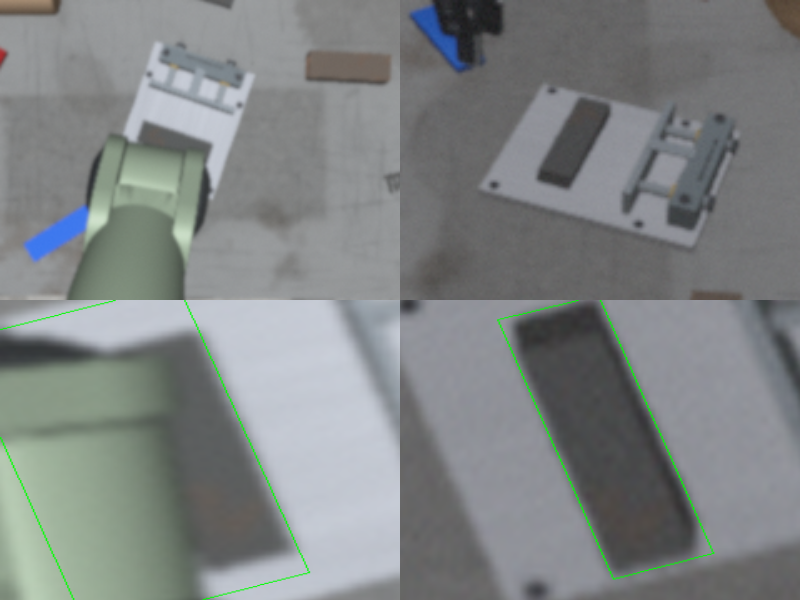

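```bash
cat >> h.py <<'E'
def w2j(p):
    d=np.array(p[:2])-JC;c,s=np.cos(JY),np.sin(JY);return np.array([c*d[0]+s*d[1],-s*d[0]+c*d[1]])
def st():
    f=bot.read_ft_force();p=bot.read_position();print("j",w2j(p),"z",round(p[2]-DZ,4),"Fj",w2j(np.array(f[:2])+JC),"Fz",round(f[2],2),"t",round(bot.read_clock(),2))
E
python3 - <<'E'
from h import *
a=j2w(-.085,0,0)
lin(a,.10);lin(a,.03)
print(lin(a,.011,.05,until_force=3));bot.wait(.2);st()
for x in (-.06,-.04,-.025,-.018):
    lin(j2w(x,0,0),.011,.04);bot.wait(.2);st()
for c in("top","side"):
    im=bot.camera(c);cv2.imwrite(f"pics/p4{c}.png",im[:,:,::-1])
cv2.imwrite("pics/m4.png",cv2.resize(im[190:310,260:420,::-1],(800,600),interpolation=cv2.INTER_CUBIC))
E
```

```text
False
j [-0.0848  0.0001] z 0.0112 Fj [-0.1293 -0.1619] Fz 0.36 t 22.73
j [-0.0615 -0.    ] z 0.0106 Fj [-4.4021 -1.0948] Fz 2.8 t 23.7
j [-0.0395  0.    ] z 0.0112 Fj [0.1893 0.0795] Fz -0.65 t 24.55
j [-0.0255 -0.    ] z 0.0108 Fj [-3.8214 -0.5378] Fz -0.97 t 25.27
j [-0.0171  0.    ] z 0.0113 Fj [0.1508 0.0828] Fz 0.28 t 25.8
```

View pics/m4.png

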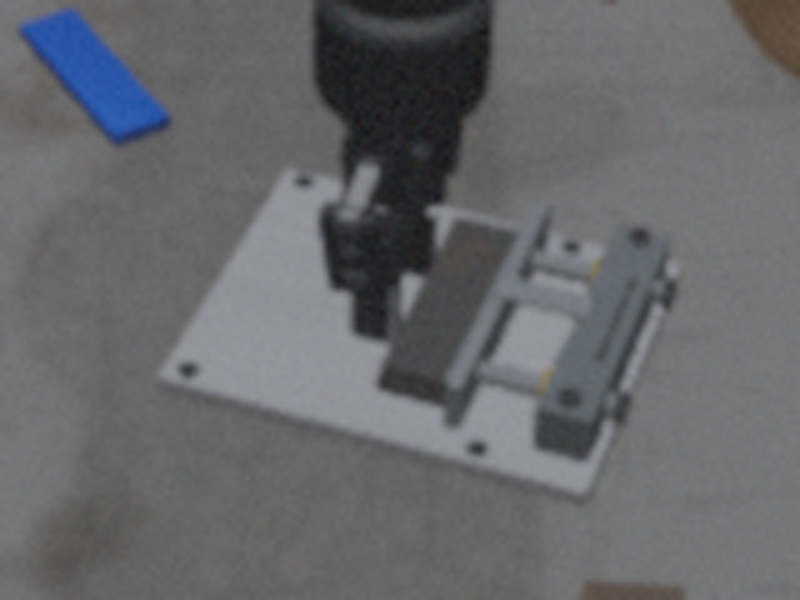

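```bash
python3 - <<'E'
from h import *
for x in (-.015,-.012,-.010,-.008,-.006,-.004):
    lin(j2w(x,0,0),.011,.02);bot.wait(.3);st()
for c in("top","side"):
    im=bot.camera(c);cv2.imwrite(f"pics/p5{c}.png",im[:,:,::-1])
cv2.imwrite("pics/m5.png",cv2.resize(im[190:310,260:420,::-1],(800,600),interpolation=cv2.INTER_CUBIC))
E
```

```text
j [-0.0164  0.    ] z 0.0108 Fj [-5.7689  0.4722] Fz 3.52 t 26.5
j [-0.0138  0.0001] z 0.0107 Fj [-5.5898  1.0432] Fz 4.49 t 27.1
j [-0.0127  0.    ] z 0.0106 Fj [-8.1695  0.5932] Fz 5.85 t 27.65
j [-0.0116  0.    ] z 0.0105 Fj [-8.6907  0.8726] Fz 7.0 t 28.2
j [-0.0106  0.    ] z 0.0103 Fj [-10.8694   0.5627] Fz 9.22 t 28.75
j [-0.0098  0.    ] z 0.0102 Fj [-14.1417  -0.8409] Fz 10.44 t 29.3
```

View pics/m5.png

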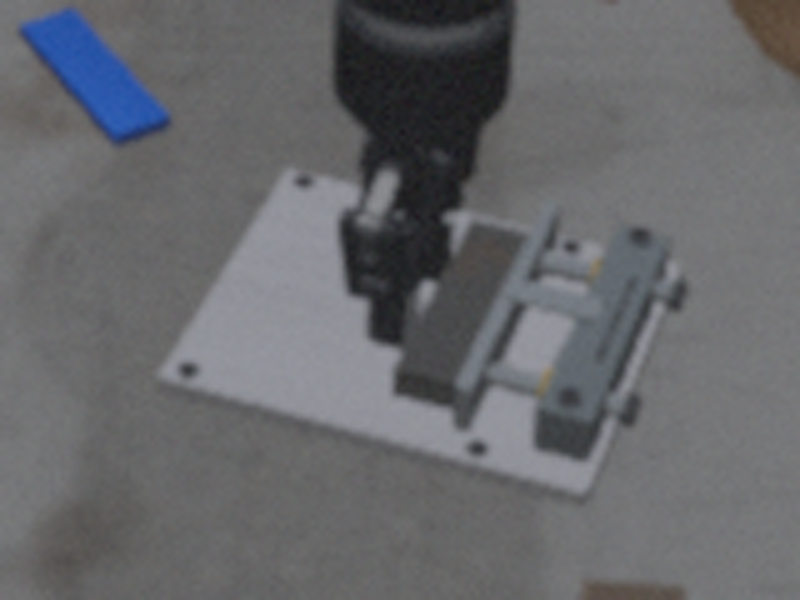

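```bash
cat >> h.py <<'E'
def jwarp(cam,im,z,x0,x1,y0,y1,s=.0005):
    c,si=np.cos(JY),np.sin(JY)
    A=np.array([[c*s,-si*s,JC[0]+c*x0-si*y0],[si*s,c*s,JC[1]+si*x0+c*y0],[0,0,1.]])
    return cv2.warpPerspective(im,H(cam,z)@A,(int((x1-x0)/s),int((y1-y0)/s)),flags=cv2.INTER_CUBIC|cv2.WARP_INVERSE_MAP)
def fence(im,cam="side"):
    # fence shift vs rest picture by template match of the fence top (z=.039), strip of the fence ends
    ref=cv2.imread(f"pics/{cam}0.png")[:,:,::-1].copy();out=[]
    for y0,y1 in ((-.066,-.045),(-.035,-.012),(.014,.035)):
        T=jwarp(cam,ref,.039,.022,.046,y0,y1);S=jwarp(cam,im,.039,.012,.076,y0,y1)
        m=cv2.matchTemplate(S,T,cv2.TM_CCOEFF_NORMED)[0];k=m.argmax();out.append((round(k*.5-10,1),round(float(m[k]),2)))
    return out
E
python3 - <<'E'
from h import *
for n in("p3","p4","p5"):
    for c in ("side","top"):
        print(n,c,fence(cv2.imread(f"pics/{n}{c}.png")[:,:,::-1].copy(),c))
im=cv2.imread("pics/p5side.png")
v=[cv2.resize(jwarp(c,cv2.imread(f"pics/p5{c}.png"),.026,-.08,.1,-.08,.08),None,fx=1.1,fy=1.1) for c in("side","top")]
cv2.imwrite("pics/m5j.png",np.hstack(v))
E
```

```text
p3 side [(np.float64(0.0), 1.0), (np.float64(0.0), 1.0), (np.float64(0.0), 1.0)]
p3 top [(np.float64(0.0), 1.0), (np.float64(0.0), 1.0), (np.float64(0.0), 1.0)]
p4 side [(np.float64(30.0), 0.3), (np.float64(30.0), 0.54), (np.float64(30.0), 0.27)]
p4 top [(np.float64(30.0), -0.07), (np.float64(-1.5), 0.59), (np.float64(21.0), 0.65)]
p5 side [(np.float64(30.0), 0.3), (np.float64(30.0), 0.55), (np.float64(30.0), 0.27)]
p5 top [(np.float64(-10.0), 0.1), (np.float64(16.5), 0.58), (np.float64(17.0), 0.6)]
```

View pics/m5j.png

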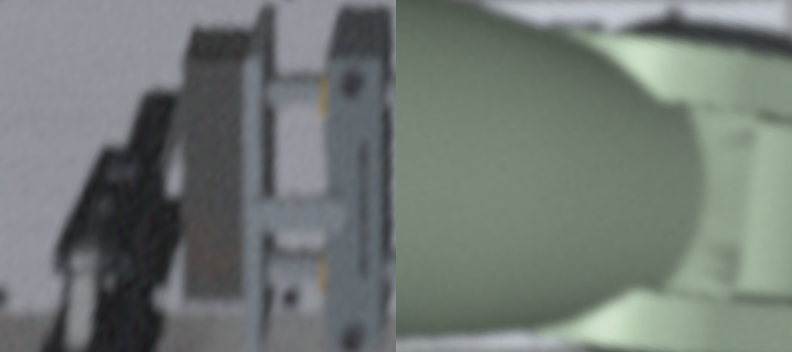

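```bash
python3 - <<'E'
from h import *
v=[]
for n in("p3","p4","p5"):
    w=jwarp("side",cv2.imread(f"pics/{n}side.png"),.039,-.03,.1,-.07,.07,.00025)
    v.append(cv2.resize(w,(800,190),interpolation=cv2.INTER_AREA))
    g=cv2.cvtColor(w,cv2.COLOR_BGR2GRAY).astype(float)
    pr=cv2.GaussianBlur(g[int(.03/.00025):int(.052/.00025)].mean(0)[None],(9,1),0)[0]
    print(n,[int(q) for q in pr[int(.05/.00025):int(.11/.00025):8]])
cv2.imwrite("pics/m6.png",np.vstack(v))
E
```

```text
p3 [147, 147, 147, 148, 144, 135, 125, 120, 116, 95, 68, 70, 102, 135, 147, 149, 149, 148, 148, 148, 149, 148, 148, 148, 144, 130, 111, 103, 102, 102]
p4 [74, 73, 74, 74, 80, 100, 116, 123, 117, 95, 67, 68, 102, 136, 149, 150, 149, 150, 150, 149, 150, 149, 149, 150, 146, 132, 113, 103, 103, 102]
p5 [73, 72, 73, 75, 73, 73, 78, 99, 117, 122, 117, 96, 71, 66, 97, 133, 148, 150, 149, 150, 149, 149, 149, 149, 145, 131, 113, 105, 103, 103]
```

View pics/m6.png

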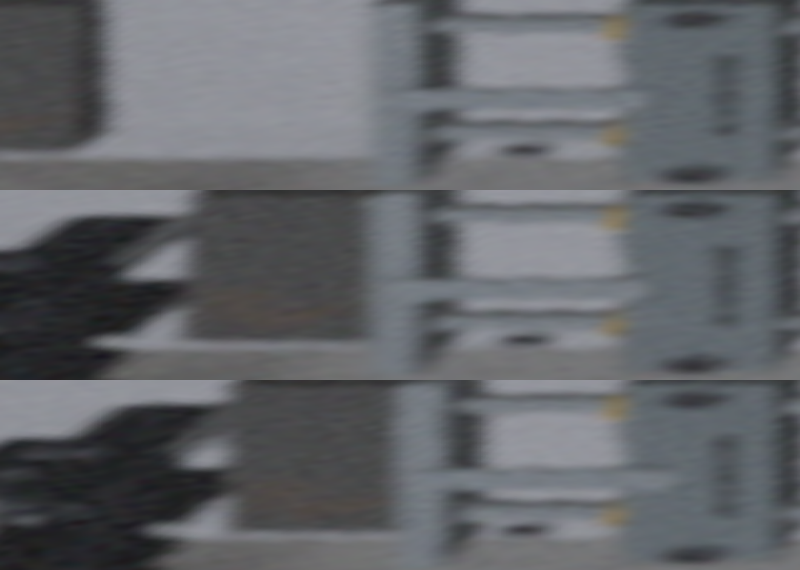

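```bash
cat >> h.py <<'E'
def ftrav(im):
    def prof(i):
        w=jwarp("side",i,.039,-.03,.1,-.07,.07,.00025);g=cv2.cvtColor(w,cv2.COLOR_BGR2GRAY).astype(np.float32)
        return g[120:208].mean(0)
    r=prof(cv2.imread("pics/p4side.png"))[264:310];s=prof(im)[264-40:310+110]
    m=cv2.matchTemplate(s[None],r[None],cv2.TM_CCOEFF_NORMED)[0];return (m.argmax()-40)*.25,float(m.max())
E
python3 - <<'E'
from h import *
print(ftrav(cv2.imread("pics/p5side.png")))
lin(j2w(-.028,0,0),.012,.08); lin(j2w(-.028,0,0),.0138,.05);bot.wait(.2);st()
for x in (-.018,-.014,-.012,-.010,-.008):
    lin(j2w(x,0,0),.0138,.03);bot.wait(.3);st()
    im=bot.camera("side");print(ftrav(im[:,:,::-1].copy()))
cv2.imwrite("pics/m7.png",cv2.resize(im[190:310,260:420,::-1],(800,600),interpolation=cv2.INTER_CUBIC))
E
```

```text
(np.float64(4.25), 0.9990173578262329)
j [-0.0279 -0.    ] z 0.0138 Fj [-0.4255 -0.5702] Fz -0.31 t 30.3
j [-0.0181  0.    ] z 0.0138 Fj [-0.3316 -0.0527] Fz 0.12 t 31.08
(np.float64(3.75), 0.9995211362838745)
j [-0.0141 -0.    ] z 0.0138 Fj [ 0.5938 -0.3334] Fz 0.15 t 31.72
(np.float64(3.75), 0.9989794492721558)
j [-0.0121 -0.    ] z 0.0138 Fj [-0.2132  0.4242] Fz 0.44 t 32.32
(np.float64(3.75), 0.9982923269271851)
j [-0.0099  0.    ] z 0.0138 Fj [0.1533 0.6507] Fz -0.11 t 32.92
(np.float64(3.75), 0.9983627200126648)
j [-0.0099  0.    ] z 0.0136 Fj [-4.2922  0.2351] Fz 3.94 t 33.52
(np.float64(3.75), 0.999631404876709)
```

View pics/m7.png

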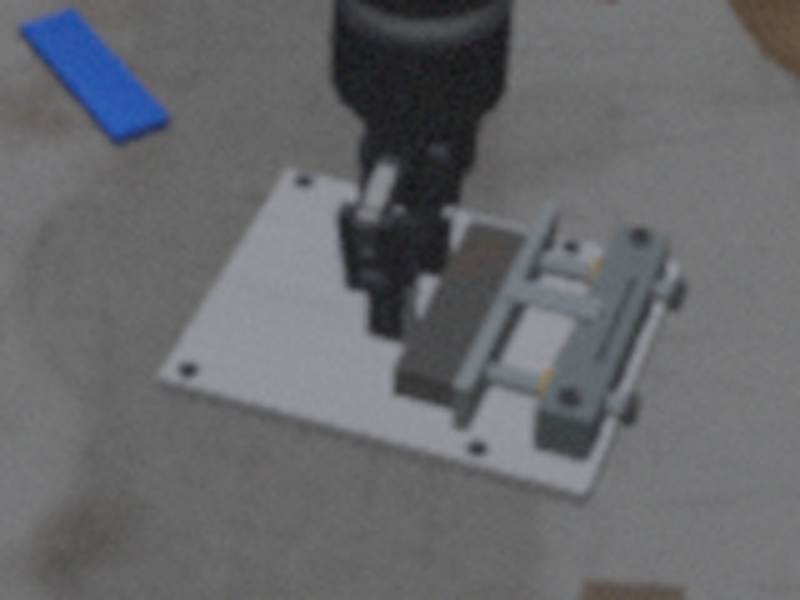

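```bash
python3 - <<'E'
from h import *
x=-.008;z=.0138
for i in range(14):
    x+=.0018
    if bot.read_ft_force()[2]>5: z+=.0003
    lin(j2w(x,0,0),z,.02);bot.wait(.2);st()
    im=bot.camera("side");d,_=ftrav(im[:,:,::-1].copy());print(round(x,4),round(z,4),d)
    if d>=11: break
    if np.linalg.norm(bot.read_ft_force())>45: print("stop");break
cv2.imwrite("pics/p8side.png",im[:,:,::-1])
cv2.imwrite("pics/m8.png",cv2.resize(im[190:310,260:420,::-1],(800,600),interpolation=cv2.INTER_CUBIC))
E
```

```text
j [-0.0098  0.    ] z 0.0133 Fj [-9.0717 -0.5358] Fz 6.58 t 34.02
-0.0062 0.0138 4.0
j [-0.0091 -0.    ] z 0.0133 Fj [-10.4073   0.7055] Fz 7.75 t 34.52
-0.0044 0.0141 4.75
j [-0.0084 -0.    ] z 0.0133 Fj [-10.9521   1.3982] Fz 7.02 t 35.02
-0.0026 0.0144 5.75
j [-0.0071  0.    ] z 0.0134 Fj [-11.611   -0.5085] Fz 5.98 t 35.52
-0.0008 0.0147 7.0
j [-0.0057 -0.    ] z 0.0134 Fj [-12.4703   0.2462] Fz 5.41 t 36.02
0.001 0.015 8.0
j [-0.0044 -0.    ] z 0.0134 Fj [-12.375    1.1086] Fz 4.25 t 36.52
0.0028 0.0153 9.5
j [-0.0045 -0.    ] z 0.0134 Fj [-17.2453   0.8068] Fz 8.77 t 37.02
0.0046 0.0153 9.5
j [-0.0025 -0.    ] z 0.0134 Fj [-16.2327   0.4959] Fz 5.66 t 37.52
0.0064 0.0156 11.5
```

View pics/m8.png

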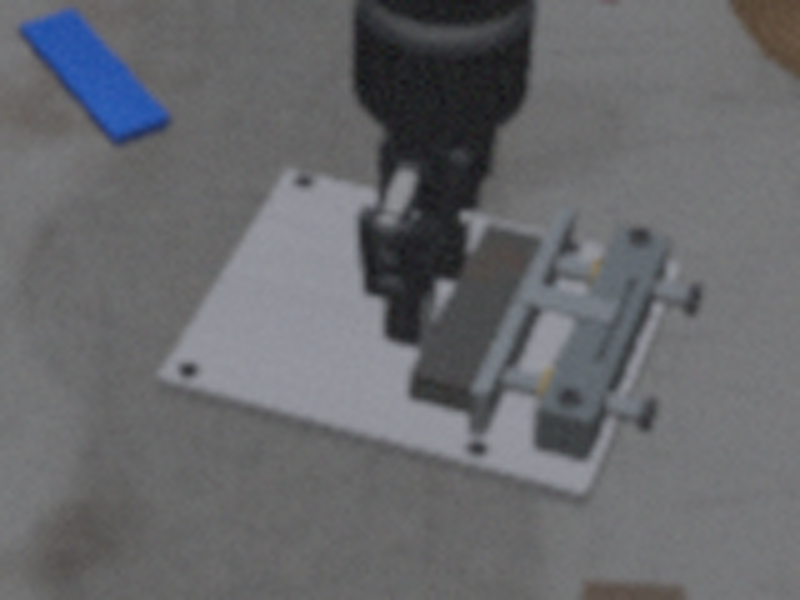

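```bash
python3 - <<'E'
from h import *
bot.wait(1.0);st()
im=bot.camera("side");print(ftrav(im[:,:,::-1].copy()))
w=jwarp("side",im[:,:,::-1].copy(),.026,-.04,.1,-.085,.085)
cv2.imwrite("pics/m9.png",cv2.resize(w,None,fx=1.75,fy=1.75))
E
```

```text
j [-0.0025 -0.    ] z 0.0134 Fj [-16.2916   0.0749] Fz 6.35 t 38.57
(np.float64(11.5), 0.9989342093467712)
```

View pics/m9.png

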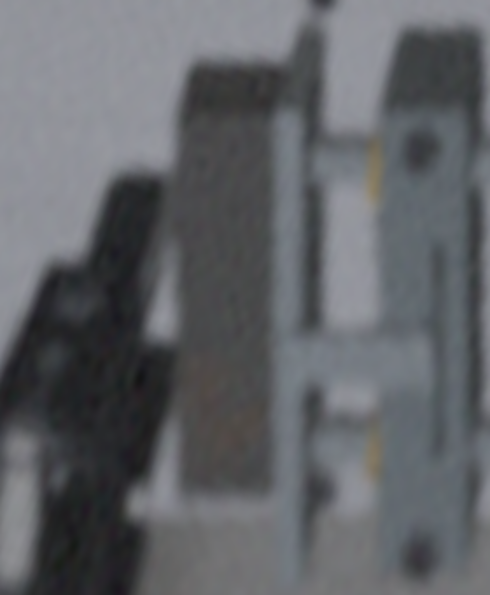

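```bash
python3 -c "
from h import *
bot.close_job();st()"
```

```text
the job is handed in; nothing more can be done
the job is handed in; nothing more can be done
```

The job is handed in at about 39 s, with the arm still pressing the pile against the fence. No verdict is reported, so what follows is from my own checks.

**Result:**
- **Placing:** I stacked both bars on the bed and released them clear of the fence. The fence was still out at rest then. The first bar lay within about 1 mm and 0.6° of where I meant to put it, and the second showed no visible offset on top of it.
- **Pushing:** I pushed the pile square onto the fence with the two parted fingers, watching the fence travel in the side camera.
- **Last check:** After a 1 s hold, the side camera showed 11.5 mm of fence travel, the same as before the hold. The pointer was at the scribed line and the bars looked flush and square to the fence. No finger was on the fence.
- **Bystanders:** I did not go near the tube offcut, the magnet or the blue look-alike.

**What did not agree:**
- **Tool height:** The fingertips sat about 27 mm higher than the reported TCP, so the first grasp closed on air. I measured the offset by touching a bar and corrected for it.
- **Push force:** The final push read about 16 N along the push direction and 6 N vertical. The spring accounts for only about 9 N at that travel. I put the rest down to friction of the bars on the bed.
- **First push:** I pushed too low at first and the vertical force rose to 10 N, so I backed off, raised the tool 3 mm and pushed again. The fence stayed about 4 mm back in between.

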